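# Let the paint jar out of the ratchet clamp

## Task

The paint jar is held in the ratchet clamp. Lift the pawl off the ratchet wheel by pressing its thumb lever gently, never forcing it or any other part of the clamp, and keep it lifted until the jaw has backed fully off; only then take the jar out and stand it upright, fully down, in the empty hole of the wooden jar rack. Leave the other things where they are.

Things in the scene. Friction and masses are not known exactly. Their poses are not given: they have to be found in the camera images.
- clamp: Dark steel ratchet clamp, fixed. Origin: centre of the underside of its base plate, 90 mm (x) by 200 mm (y), 10 mm thick. In its frame, mm: fixed V jaw at the +y end and a moving rubber-padded jaw (50 wide in x), both with tops at z 44; the jar stands between them on the base plate, its axis at (0, 52). More than 16 N from the robot on any part of the clamp counts as forcing it.
- wheel_axle (a point): Centre of the upright ratchet wheel (49 mm across, 12 teeth, axle along the clamp's x), at (-24, -27, 37) mm in the clamp's frame, on the -x face of a grey gear housing (x -14 to 14, y -60 to -14, top at z 52). A steel bracket beside the pawl (x -17 to -11, y -66 to -44) tops out at z 64. The sprung pawl rests on top of the wheel.
- pawl_pivot (a point): Pivot (axis along x) of pawl and thumb lever, at (-24, -55, 59.5) mm in the clamp's frame. The lever points to the clamp's -y and ends in a flat pad, 24 mm (x) by 22 mm (y), centred 40 mm from the pivot. How the lever is set on the pawl differs by up to 0.35 rad up or down and is not measured: the pad's top lies 50 to 78 mm above the worktop. Find it by touch or sight.
- lever_mid (a point): Point at (-24, -95, 64) mm in the clamp's frame: middle of the pad's top if the lever were level (does not follow the lever). Pressing the pad's middle down lifts the pawl: it gives from about 2 N, stiffens by 1 to 2 N per mm, and the pawl leaves the teeth after about 6 mm at 8 to 12 N. There is no stop before 16 N, which would strain the spring. Let go, the pawl drops and catches a tooth.
- jaw (a joint): Travel of the moving jaw in m: 0 clamped, 0.016 fully backed off. A spring drives it back slowly (about 3 s for the whole way) while the pawl is lifted; each tooth is 6.3 mm of travel. It stays back once there.
- jar: White-capped paint jar, upright, 63 mm high: body 38 mm across up to z 42 mm, cap 39 mm across from there to the top, about 45 g. Origin: centre of its underside; z up. The cap stands clear above the jaws, free to be gripped across the clamp's x.
- rack: Plywood jar rack, fixed, 220 mm (x) by 70 mm (y) by 30 mm high, origin at the centre of its underside. Three round holes, 43 mm across and 20 mm deep, on its x axis at -70, 0 and 70 mm; two hold jars like the one in the clamp (tops 73 mm above the worktop), one is empty.
- nest: Thin cork disc (38 mm across, 2 mm thick) on the floor of the empty rack hole, fixed. Origin: centre of its underside, 10 mm above the worktop; its top is 12 mm above the worktop. The jar stands on it when fully down.
- dropper: Dropper bottle, 26 mm across, 84 mm high, loose, upright; leave it alone. Origin: centre of its underside.
- tin: Flat round putty tin, 63 mm across, 21 mm high, loose; leave it alone. Origin: centre of its underside.
- cup: Small white mixing cup, 32 mm across and high, loose; leave it alone. Origin: centre of its underside.
Not all that is in view belongs to the job. What is shaped like the jar but green is not meant.

How it is judged:
By the outcome, as a careful person would: the job done as asked, in the order asked, and still so for the second after the job is handed in, with the robot touching nothing.
It also fails if it takes over 67 s, if anything falls off the work surface, if the arm or the gripper's body presses on something with over 40 N, if the wrist force passes 120 N, or if a joint passes its speed limit or range.

## Robot

A 7-joint arm with a two-finger parallel gripper is mounted at the origin on a cart in front of the work surface, level with it; the furniture and walls round the work are solid. World frame = base frame: x ahead of the robot, y to its left, z up, the work surface at z = 0. Lengths are in m, angles in rad, forces in N, time in s.
With the tool pointing down it reaches from about 0.375 to 0.925 m from the base axis. Payload 3.1 kg.
Tool frame: the origin (TCP) lies at the very end of the fingers, on their centre line; the grasp point (between the pads) lies 19 mm behind it (ctrl.grasp_offset is the distance from the TCP to the grasp point, in m); z points along the fingers, y is the line along which they close (so a half turn about z gives the same grasp; the last joint's range is limited). The gripper opens to 85 mm and grips with 20 to 120 N. Pads are 22 mm wide; open, the fingers measure 114 mm over their backs; the gripper's body (76 mm by 85 mm) begins 54 mm behind the grasp point. The pads swing forward as they close: fully open they stand 13 mm farther back than shut.
Start: joints at [-1.208, 0.383, 0.044, 1.598, -0.018, 1.161, -0.05], TCP at [0.289, 0.582, 0.231] pointing down, gripper open.
Joint ranges: [-2.61, 2.61], [-0.41, 2.15], [-1.48, 1.57], [0, 2.5], [-1.57, 4.71], [0.05, 1.97], [-2.85, 2.85]. Speed limits (rad/s): [2.79, 2.79, 3.14, 3.14, 3.14, 3.14, 3.14].

## Interface

Orientations are given as a unit quaternion [x, y, z, w].
In Python, from station import ctrl, optics gives the robot as it stands. The module is installed in compiled form; this text tells all that it offers.
- The arm moves only by the tool arm_command, never from a script. Its argument "motion" is text: rows parted by semicolons, each of 4 numbers parted by spaces: the shift along the tool's x, y, z in cm, then the turn about the tool's z in degrees. A call has 1 to 12 rows; each row shifts and turns the commanded pose from where the row before left it, along the tool's axes as they then stand; what a row does not reach is not made up. A row lasts 1/10 s, in which the tool goes at most 50 mm and 8.59 degrees, less where a joint would pass 70% of its speed; a pose out of reach is approached as far as the arm can. A call with a gripper value outside its range is refused whole. "claw" is the gripper's target within -1 to 1 (shut at 1, half-way at 0, fully open at -1), set as the call begins (left out, the last holds). The fingers move at their own pace and stop on an object; "squeeze" is the grip in N (left out, the last holds). Time passes only in rows, so rows that do not move let the fingers close. It gives the time, the measured TCP pose, the force, the opening and the grip force at its end, in the units of the state.
- ctrl.state(): the state, without advancing time (a new reading comes with each control period).
- optics.snapshot(name): name is "scene" or "top" or "wrist"; returns a dict with "image" (480x640x3 uint8, red, green, blue), "depth" (480x640 float32, m along the optical axis (not along the pixel's ray), 0 where there is no reading), "K" (3x3 intrinsics, pixels), "R" (3x3) and "t" (3): a world point X has camera coordinates R X + t. Camera axes: x right, y down, z forward; pixel columns grow to the right and rows downward; lengths in m; the calibration is good to about 2 mm. A picture is of the moment at which its call begins.
- ctrl.hand_in(): hands the job in; it is judged then, once.
The state is a dict: "time": time; "qpos": joint angles; "joint_vel": joint speeds; "tau": joint torques, N m; "tcp_pos": TCP position; "ee_rot": TCP orientation; "ft_force": force on the tool from outside, world axes, zero at the start; "moment": the same for the moment, N m; "opening": finger opening in m; "grip_force": force on a finger pad.
Only numpy, scipy, OpenCV 4.12 (cv2) and the standard library are available. Lean on these libraries where they do the work, as an engineer would, in place of code of your own. Each camera call takes 0.05 s, during which the arm holds its last target. There are 200 camera calls.

## Working session

There is one attempt and no reset: what is moved stays moved. The work goes in short steps, Python scripts to look and compute and a tool call to move; the robot and the scene stay as the last step left them, time stands still between calls to the robot, and variables do not carry over. Pictures are saved under pics/ and viewed, at most 11 in all, crops included, and the job is handed in when it is done.

Besides the shell and the picture viewer there is one more tool, called by a JSON object that holds its "fn" and its "kwargs". arm_command: Moves the arm, as the interface text tells. Its arguments: {"type":"object","properties":{"motion":{"type":"string"},"claw":{"type":"number"},"squeeze":{"type":"number"}},"required":["motion"]}

```bash
mkdir -p pics; cat > h.py <<'E'
import numpy as np,cv2
from station import ctrl,optics
def snap(n,f):
    s=optics.snapshot(n); cv2.imwrite(f'pics/{f}.png',s['image'][:,:,::-1]); np.savez(f'{f}.npz',**s); return s
def W(s,u,v,d=None):
    d=s['depth'][int(v),int(u)] if d is None else d
    c=np.linalg.inv(s['K'])@[u,v,1]*d
    return s['R'].T@(c-s['t'])
def P(s,X):
    c=s['K']@(s['R']@np.array(X)+s['t']); return c[:2]/c[2]
E
python3 - <<'E'
from h import *
a=snap('top','top0'); b=snap('scene','scene0')
for s in(a,b): print(-s['R'].T@s['t'], s['K'][0,0])
print(ctrl.state())
E
```

```text
[0.47725958 0.21284836 0.93498228] 491.57559696377723
[ 0.23372458 -0.31007563  0.6893407 ] 613.6085590857905
{'time': 0.1, 'qpos': array([-1.20781959,  0.3837244 ,  0.04384483,  1.59940936, -0.01786943,
        1.16123271, -0.04989641]), 'joint_vel': array([-0.0011133 , -0.00335036,  0.00010769, -0.00342922,  0.00093603,
        0.00215619,  0.00210636]), 'tau': array([ 2.58885426e-03, -4.34728003e+01,  1.02916583e+00, -2.50455540e+01,
        1.07963610e-02,  5.44711293e-03, -1.08145369e-05]), 'tcp_pos': array([0.28865088, 0.5814348 , 0.23003509]), 'ee_rot': array([ 2.28312560e-01,  9.73587159e-01, -1.17451010e-03, -1.96196620e-04]), 'ft_force': array([ 0.78386055,  0.46748833, -0.6908869 ]), 'moment': array([ 0.02305926, -0.01418928, -0.02871387]), 'grip_force': 0.0, 'opening': 0.08503324137878514}
```

View pics/top0.png

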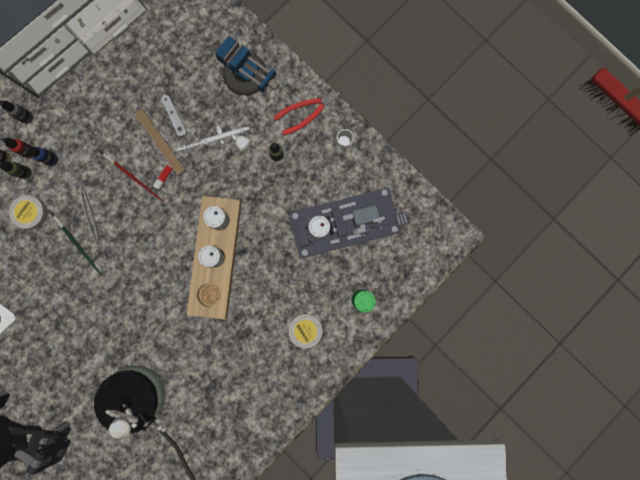

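View pics/scene0.png

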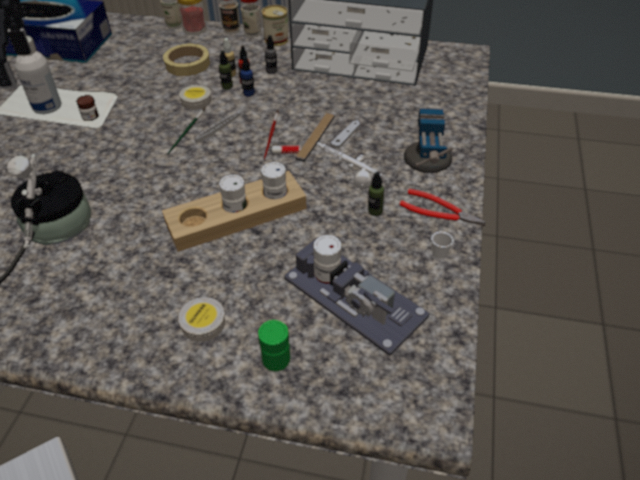

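The top view shows the target jar, in the clamp, at (319,227). It could be confused with the two jars in the rack at (214,217) and (209,256), and with the green look-alike at (365,301). The empty hole is at (209,294) and the lever pad is near (402,218). I'll check the jar and clamp in one close crop.

```bash
python3 - <<'E'
from h import *
a=dict(np.load('top0.npz')); b=dict(np.load('scene0.npz'))
i=a['image'][180:265,280:420,::-1]; i=cv2.resize(i,(784,476),interpolation=cv2.INTER_CUBIC)
cv2.imwrite('pics/c1.png',i)
i=b['image'][225:355,275:435,::-1]; i=cv2.resize(i,(736,598),interpolation=cv2.INTER_CUBIC)
cv2.imwrite('pics/c2.png',i)
for u,v in [(319,227),(214,217),(209,256),(209,294),(365,301),(402,218),(297,217),(385,194),(395,229),(305,252),(276,151),(345,138),(306,331)]: print(u,v,W(a,u,v).round(4))
print(P(a,[.289,.582,.231]))
E
```

```text
319 227 [0.5552 0.1874 0.0685]
214 217 [0.5751 0.3729 0.0666]
209 256 [0.5061 0.3805 0.0713]
209 294 [0.4374 0.3925 0.0084]
365 301 [0.4235 0.1074 0.0606]
402 218 [0.5701 0.0387 0.0648]
297 217 [0.5799 0.2271 0.0101]
385 194 [0.6223 0.0591 0.0099]
395 229 [0.555  0.042  0.0121]
305 252 [0.5136 0.2127 0.0094]
276 151 [0.6932 0.2627 0.0653]
345 138 [0.7336 0.1329 0.0015]
306 331 [0.3675 0.2124 0.018 ]
[ 39.444175   411.27051921]
```

View pics/c1.png

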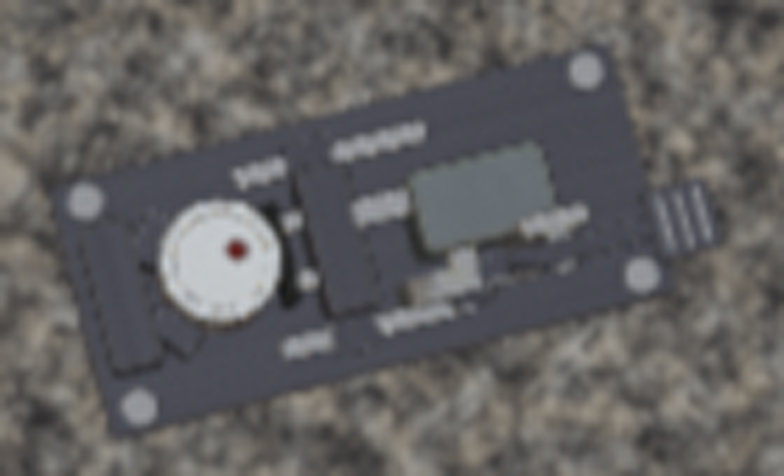

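View pics/c2.png

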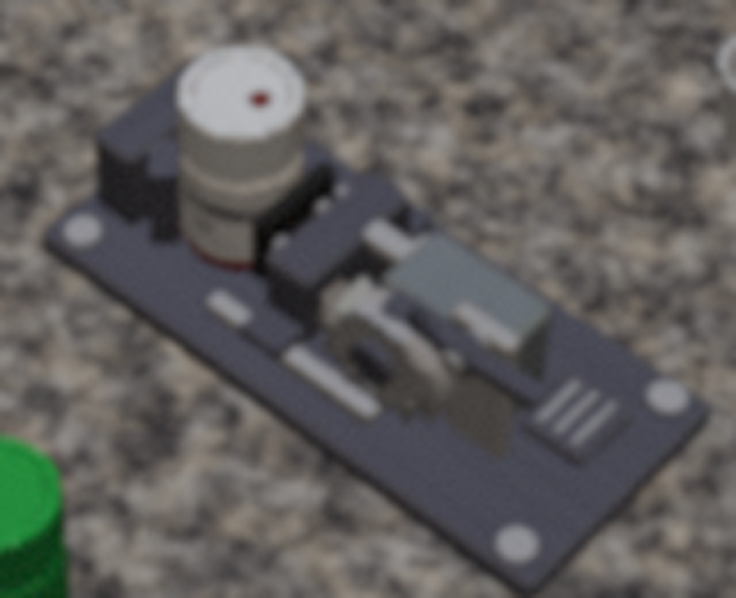

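The close crop confirms the choice: a white cap with a red dot between the clamp jaws at crop (220,262). The pad is at crop (685,217) and the bolts at (85,202), (586,71), (642,275) and (139,408).

```bash
cat >> h.py <<'E'
def atz(s,u,v,z):
    C=-s['R'].T@s['t']; r=s['R'].T@np.linalg.inv(s['K'])@[u,v,1]; return C+r*(z-C[2])/r[2]
E
python3 - <<'E'
from h import *
a=dict(np.load('top0.npz'))
px=[(85,202),(586,71),(642,275),(139,408)]
B=np.array([atz(a,280+u/5.6,180+v/5.6,.011) for u,v in px])
c=B.mean(0); yd=B[0]+B[3]-B[1]-B[2]; ang=np.arctan2(yd[1],yd[0])-np.pi/2
print('clamp',c,np.degrees(ang), np.linalg.norm(B[0]-B[3]),np.linalg.norm(B[0]-B[1]))
R=np.array([[np.cos(ang),-np.sin(ang)],[np.sin(ang),np.cos(ang)]])
print('jar pred',c[:2]+R@[0,.052],'seen',atz(a,280+221/5.6,180+262/5.6,.073)[:2])
print('pad pred',c[:2]+R@[-.024,-.095],'seen',atz(a,280+685/5.6,180+217/5.6,.064)[:2])
for n in('top0','scene0'):
    s=dict(np.load(n+'.npz')); h,w=s['depth'].shape
    u,v=np.meshgrid(np.arange(w),np.arange(h)); d=s['depth']
    p=np.stack([(u-s['K'][0,2])/s['K'][0,0]*d,(v-s['K'][1,2])/s['K'][1,1]*d,d],-1)
    X=(p-s['t'])@s['R']; L=(X[...,:2]-c[:2])@R
    for nm,x,y,r,zl in [('pad',-.024,-.095,.009,.03),('house',.0,-.037,.01,.03),('jar',0,.052,.015,.06),('plate',.03,-.085,.008,-.01)]:
        m=(abs(L[...,0]-x)<r)&(abs(L[...,1]-y)<r)&(X[...,2]>zl)&(d>0); print(n,nm,m.sum(),np.median(X[m][:,2]) if m.any() else 0,X[m][:,2].std() if m.any() else 0)
        if nm=='pad' and m.sum()>5: print('  slope',np.linalg.lstsq(np.c_[L[m][:,1]+.095,np.ones(m.sum())],X[m][:,2],rcond=None)[0])
    if n=='top0':
        m=(X[...,2]>.018)&(X[...,2]<.04)&(abs(X[...,0]-.506)<.15)&(abs(X[...,1]-.38)<.07)
        r=cv2.minAreaRect((X[m][:,:2]*1000).astype(np.float32)); print('rack',r)
for u,v in [(214,217),(209,256)]: print(atz(a,u,v,.073))
print('hole',atz(a,209.5,294.5,.012),atz(a,209.5,294.5,.03))
i=a['image'][190:325,180:250,::-1]; cv2.imwrite('pics/rack.png',cv2.resize(i,(311,600),interpolation=cv2.INTER_CUBIC))
E
```

```text
clamp [0.56824244 0.13647754 0.011     ] 14.159181789046182 0.07184449123537257 0.17592697354137565
jar pred [0.55552237 0.18689778] seen [0.55517324 0.18673719]
pad pred [0.56821015 0.03849285] seen [0.5688577  0.03802768]
top0 pad 102 0.06461248743677694 0.0016060932473987988
  slope [-0.04408038  0.06447103]
top0 house 120 0.049429179030569745 0.0016473648316195231
top0 jar 279 0.06994596877159837 0.0016357451093833636
top0 plate 70 0.008339499080510699 0.0016812824623636318
rack ((507.3696594238281, 381.4369201660156), (71.19383239746094, 220.1347198486328), 82.95609283447266)
scene0 pad 158 0.06697846445548758 0.001154647526049678
  slope [-0.04689221  0.06704463]
scene0 house 148 0.05199810574189008 0.0012264980331289446
scene0 jar 346 0.07219259096488084 0.0020262825572277886
scene0 plate 98 0.010586298657100817 0.0016626820551297332
[0.57436121 0.37168877 0.073     ]
[0.5060336  0.38018667 0.073     ]
hole [0.43657099 0.3908572  0.012     ] [0.4373645  0.38738567 0.03      ]
```

View pics/rack.png

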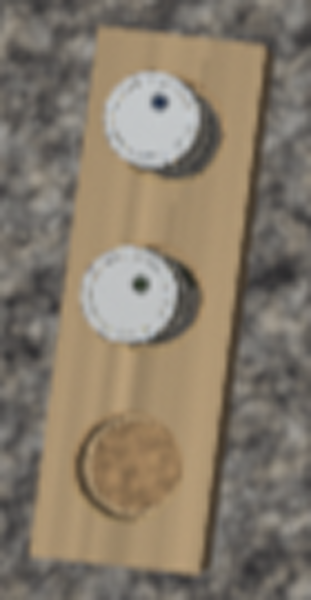

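The rack crop shows the empty hole's rim centred at about (130,466) with cork visible on its floor. Before moving, I'll check how high the black pot beside the path stands.

```bash
python3 - <<'E'
from h import *
a=dict(np.load('top0.npz'))
for nm in('top0','scene0'):
    s=dict(np.load(nm+'.npz'))
    d=s['depth'];v,u=np.mgrid[0:480,0:640]
    p=np.stack([(u-s['K'][0,2])/s['K'][0,0]*d,(v-s['K'][1,2])/s['K'][1,1]*d,d],-1)
    X=(p-s['t'])@s['R']
    for x in np.arange(.2,.65,.05): print(x.round(2),[int(1000*X[m][:,2].max()) if (m:=(abs(X[...,0]-x)<.025)&(abs(X[...,1]-y)<.025)&(d>0)).any() else None for y in np.arange(.7,.0,-.05)])
E
```

```text
0.2 [3, 2, 2, 71, 144, 47, 3, 2, 2, 3, 1, None, None, None]
0.25 [3, 3, 68, 373, 348, 69, 2, 3, 2, 2, 2, 1, None, None]
0.3 [2, 248, 316, 381, 345, 38, 3, 2, 2, 2, 2, 2, 2, None]
0.35 [3, 2, 2, 3, 2, 3, 3, 3, 2, 23, 23, 2, 2, 2]
0.4 [4, 3, 3, 2, 4, 31, 32, 33, 2, 22, 21, 62, 63, 2]
0.45 [2, 3, 3, 2, 2, 27, 32, 32, 2, 3, 3, 62, 64, 2]
0.5 [3, 9, 8, 2, 2, 2, 74, 74, 2, 10, 43, 10, 3, 2]
0.55 [22, 10, 10, 3, 2, 4, 74, 75, 3, 44, 74, 74, 66, 68]
0.6 [22, 9, 9, 3, 6, 2, 73, 74, 3, 13, 68, 44, 54, 68]
0.2 [2, 3, 3, 75, 148, 65, 3, 3, 5, 3, 2, -8, None, None]
0.25 [2, 2, -887, 298, 296, 87, 4, 3, 3, 3, 3, 3, -9, None]
0.3 [4, 318, 339, 337, 76, 65, 3, 3, 3, 3, 3, 3, 3, -7]
0.35 [4, 315, 3, 3, 3, 3, 3, 3, 3, 23, 24, 3, 3, 2]
0.4 [3, 3, 4, 4, 4, 30, 33, 32, 4, 23, 23, 61, 65, 3]
0.45 [4, 4, 6, 4, 3, 29, 33, 32, 4, 3, 3, 3, 64, 3]
0.5 [4, 9, 9, 4, 3, 3, 75, 75, 4, 9, 45, 13, 9, 4]
0.55 [23, 11, 11, 3, 3, 3, 74, 76, 4, 45, 75, 75, 67, 70]
0.6 [25, 11, 11, 5, 8, 3, 74, 74, 3, 3, 16, 45, 54, 68]
```

```bash
python3 - <<'E'
from h import *
a=dict(np.load('top0.npz'));b=dict(np.load('scene0.npz'))
for u,v in [(120,428),(125,395),(150,390),(20,440),(60,435),(135,415),(170,440),(105,405)]: print(u,v,W(a,u,v).round(3))
for u,v in [(20,165),(45,190),(50,220),(15,40),(30,185)]: print(u,v,W(b,u,v).round(3))
E
```

```text
120 428 [0.24  0.501 0.15 ]
125 395 [0.271 0.522 0.074]
150 390 [0.277 0.482 0.064]
20 440 [0.285 0.548 0.338]
60 435 [0.271 0.531 0.277]
135 415 [0.24  0.501 0.082]
170 440 [0.177 0.459 0.019]
105 405 [0.255 0.555 0.072]
20 165 [0.239 0.494 0.149]
45 190 [0.256 0.509 0.083]
50 220 [0.245 0.472 0.056]
15 40 [0.304 0.624 0.265]
30 185 [0.24  0.503 0.105]
```

{"fn": "arm_command", "kwargs": {"motion": "-4.1 -3.0 0 0;-4.1 -3.0 0 0;-4.1 -3.0 0 0;-4.1 -3.0 0 0;-4.1 -3.0 0 0;-4.1 -3.0 0 0;-4.1 -3.0 0 0;-4.1 -3.0 0 0;-4.1 -3.0 0 0;-4.1 -3.0 0 0;-4.1 -3.0 0 0;-4.1 -3.0 0 0", "claw": 1, "squeeze": 30}}

```text
time: 1.3
tcp_pos: [0.5654, 0.0477, 0.231]
ee_rot: [0.228, 0.974, 0.0, -0.0]
ft_force: [0.6, 0.9, -0.4]
opening: 0.0001
grip_force: 0.0
```

{"fn": "arm_command", "kwargs": {"motion": "0 0 1 8.25;0 0 1 8.25;0 0 1 8.25;0 0 1 8.25;0 0 1 8.25;0 0 1 8.25;0 0 0 0;0 0 0 0"}}

```text
time: 2.1
tcp_pos: [0.5648, 0.0496, 0.1709]
ee_rot: [0.614, 0.79, -0.001, -0.0]
ft_force: [1.1, -0.2, 0.5]
opening: 0.0002
grip_force: 0.0
```

```bash
cat >> h.py <<'E'
from scipy.spatial.transform import Rotation as Ro
def go(x,y,z,ang=None):
    s=ctrl.state(); R=Ro.from_quat(s['ee_rot']).as_matrix(); y_=np.degrees(np.arctan2(R[1,1],R[0,1]))
    print('t',s['time'],'tcp',s['tcp_pos'].round(4),'yang',y_.round(2),'F',s['ft_force'].round(2),'open',s['opening'],'q',s['qpos'].round(2))
    print('tilt',R[:,2].round(4),'tool shift cm',(R.T@(np.array([x,y,z])-s['tcp_pos'])*100).round(2),'turn',None if ang is None else round(y_-ang,2))
E
python3 -c "
from h import *
go(.5686,.0383,.08,14.16)"
```

```text
t 2.1 tcp [0.5648 0.0496 0.1709] yang 14.28 F [ 1.06 -0.17  0.52] open 0.00015884663473231047 q [-0.6   0.32  0.52  1.88 -0.19  1.    0.25]
tilt [-1.1e-03 -4.0e-04 -1.0e+00] tool shift cm [-1.19  0.1   9.09] turn 0.12
```

{"fn": "arm_command", "kwargs": {"motion": "-0.6 0.05 1.5 0;-0.6 0.05 1.5 0;0 0 1.5 0;0 0 1.5 0;0 0 1.5 0;0 0 1 0;0 0 0 0;0 0 0 0;0 0 0 0"}}

```text
time: 3.0
tcp_pos: [0.5699, 0.0383, 0.087]
ee_rot: [0.615, 0.789, 0.001, 0.001]
ft_force: [0.2, 0.2, 1.3]
opening: -0.0
grip_force: 0.0
```

```bash
python3 -c "
from h import *
go(.5686,.0383,.068,14.16)
snap('scene','s1')
i=cv2.imread('pics/s1.png')[225:355,275:435]; cv2.imwrite('pics/s1c.png',cv2.resize(i,(736,598),interpolation=cv2.INTER_CUBIC))"
```

```text
t 3.0 tcp [0.5699 0.0383 0.087 ] yang 14.11 F [0.2  0.17 1.31] open -2.4884367599280365e-05 q [-0.54  0.44  0.48  1.92 -0.27  0.84  0.33]
tilt [ 1.6e-03  3.0e-04 -1.0e+00] tool shift cm [ 0.03 -0.13  1.9 ] turn -0.05
```

View pics/s1c.png

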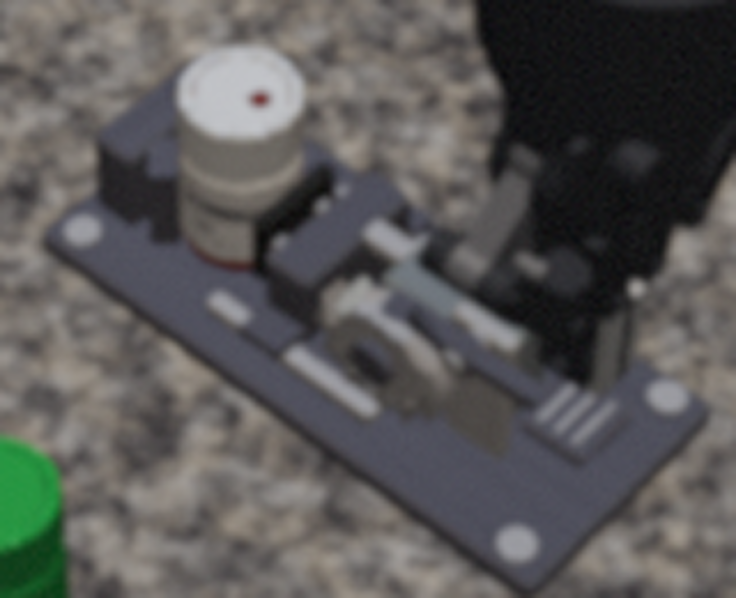

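The closed fingers hang over the pad, whose stripes are at (575,415). I'll go down slowly.

{"fn": "arm_command", "kwargs": {"motion": "0 -0.1 0.5 0;0 0 0.5 0;0 0 0.2 0;0 0 0.1 0;0 0 0 0;0 0 0 0;0 0 0 0;0 0 0 0"}}

```text
time: 3.85
tcp_pos: [0.5683, 0.0379, 0.0734]
ee_rot: [0.615, 0.789, 0.0, 0.0]
ft_force: [0.6, 0.2, 0.0]
opening: 0.0
grip_force: 0.0
```

{"fn": "arm_command", "kwargs": {"motion": "0 0 0.1 0;0 0 0.1 0;0 0 0.1 0;0 0 0 0;0 0 0 0;0 0 0 0"}}

```text
time: 4.45
tcp_pos: [0.5682, 0.0379, 0.0703]
ee_rot: [0.615, 0.789, 0.0, 0.0]
ft_force: [-0.5, -0.7, 0.4]
opening: -0.0005
grip_force: 0.0
```

{"fn": "arm_command", "kwargs": {"motion": "0 0 0.1 0;0 0 0.1 0;0 0 0 0;0 0 0 0;0 0 0 0"}}

```text
time: 4.95
tcp_pos: [0.5681, 0.038, 0.0683]
ee_rot: [0.615, 0.789, 0.0, -0.0]
ft_force: [-0.9, -0.5, -0.1]
opening: 0.0
grip_force: 0.0
```

{"fn": "arm_command", "kwargs": {"motion": "0 0 0.1 0;0 0 0.1 0;0 0 0 0;0 0 0 0;0 0 0 0"}}

```text
time: 5.45
tcp_pos: [0.5684, 0.0378, 0.0666]
ee_rot: [0.615, 0.789, 0.0, 0.0]
ft_force: [-0.5, 0.3, 4.2]
opening: 0.0
grip_force: 1.8
```

{"fn": "arm_command", "kwargs": {"motion": "0 0 0.1 0;0 0 0.1 0;0 0 0 0;0 0 0 0;0 0 0 0"}}

```text
time: 5.95
tcp_pos: [0.5685, 0.0376, 0.0644]
ee_rot: [0.615, 0.788, 0.0, 0.0]
ft_force: [-0.2, -1.3, 5.2]
opening: 0.0
grip_force: 2.3
```

{"fn": "arm_command", "kwargs": {"motion": "0 0 0.1 0;0 0 0.1 0;0 0 0 0;0 0 0 0;0 0 0 0"}}

```text
time: 6.45
tcp_pos: [0.5685, 0.0374, 0.0629]
ee_rot: [0.615, 0.788, 0.0, 0.0]
ft_force: [-1.4, -1.9, 6.7]
opening: 0.0002
grip_force: 3.6
```

{"fn": "arm_command", "kwargs": {"motion": "0 0 0.1 0;0 0 0 0;0 0 0 0;0 0 0 0"}}

```text
time: 6.85
tcp_pos: [0.5686, 0.0374, 0.0621]
ee_rot: [0.615, 0.788, 0.0, 0.0]
ft_force: [-2.1, -1.0, 7.9]
opening: 0.0001
grip_force: 4.1
```

{"fn": "arm_command", "kwargs": {"motion": "0 0 0.1 0;0 0 0 0;0 0 0 0;0 0 0 0"}}

```text
time: 7.25
tcp_pos: [0.5686, 0.0374, 0.0613]
ee_rot: [0.615, 0.788, 0.0, 0.0]
ft_force: [-2.2, -2.2, 9.8]
opening: 0.0003
grip_force: 4.7
```

{"fn": "arm_command", "kwargs": {"motion": "0 0 0.1 0;0 0 0 0;0 0 0 0;0 0 0 0"}}

```text
time: 7.65
tcp_pos: [0.5687, 0.0373, 0.0605]
ee_rot: [0.615, 0.788, 0.0, 0.0]
ft_force: [-1.8, -1.3, 9.9]
opening: 0.0001
grip_force: 5.2
```

```bash
cat >> h.py <<'E'
def jaw(f):
    s=snap('scene',f); g=cv2.cvtColor(s['image'],cv2.COLOR_RGB2GRAY)[225:355,275:435].astype(float)
    g0=cv2.cvtColor(cv2.imread('pics/s1.png'),cv2.COLOR_BGR2GRAY)[225:355,275:435].astype(float)
    d=abs(g-g0)[30:90,50:95]; print(f,ctrl.state()['time'],'jaw diff',d.mean().round(2),d.max(),'F',ctrl.state()['ft_force'].round(2))
E
python3 -c "
from h import *
jaw('j1')"
```

```text
j1 7.7 jaw diff 8.73 93.0 F [-2.85 -0.44 10.79]
```

{"fn": "arm_command", "kwargs": {"motion": "0 0 0.05 0;0 0 0 0;0 0 0 0;0 0 0 0;0 0 0 0;0 0 0 0"}}

```text
time: 8.3
tcp_pos: [0.5687, 0.0373, 0.0601]
ee_rot: [0.615, 0.788, 0.0, 0.0]
ft_force: [-1.7, -1.5, 11.4]
opening: -0.0002
grip_force: 5.5
```

```bash
python3 -c "
from h import *
jaw('j2')
r=[cv2.resize(cv2.imread(f'pics/{n}.png')[225:325,300:400],(396,590),interpolation=cv2.INTER_CUBIC) for n in('s1','j2')]
cv2.imwrite('pics/j2c.png',np.hstack(r))"
```

```text
j2 8.35 jaw diff 12.37 94.0 F [-1.95 -1.16 11.59]
```

View pics/j2c.png

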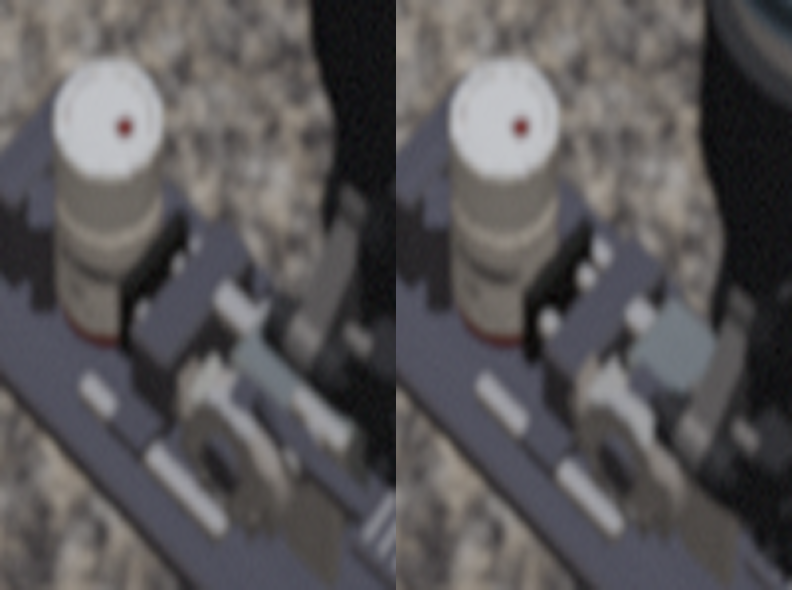

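The jaw is backing off: it has moved from (190,280) in the left half to about (605,300) in the right half. I'll hold the lever at about 11 N.

{"fn": "arm_command", "kwargs": {"motion": "0 0 0 0;0 0 0 0;0 0 0 0;0 0 0 0;0 0 0 0;0 0 0 0;0 0 0 0;0 0 0 0;0 0 0 0;0 0 0 0;0 0 0 0;0 0 0 0"}}

```text
time: 9.55
tcp_pos: [0.5687, 0.0373, 0.0601]
ee_rot: [0.615, 0.788, 0.0, 0.0]
ft_force: [-2.4, -1.9, 11.0]
opening: -0.0002
grip_force: 5.5
```

{"fn": "arm_command", "kwargs": {"motion": "0 0 0 0;0 0 0 0;0 0 0 0;0 0 0 0;0 0 0 0;0 0 0 0;0 0 0 0;0 0 0 0;0 0 0 0;0 0 0 0;0 0 0 0;0 0 0 0"}}

```text
time: 10.75
tcp_pos: [0.5687, 0.0373, 0.06]
ee_rot: [0.615, 0.788, 0.0, 0.0]
ft_force: [-2.5, -1.4, 11.2]
opening: -0.0001
grip_force: 5.5
```

```bash
python3 -c "
from h import *
jaw('j3')"
```

```text
j3 10.8 jaw diff 18.85 93.0 F [-1.79 -0.39 11.01]
```

{"fn": "arm_command", "kwargs": {"motion": "0 0 0 0;0 0 0 0;0 0 0 0;0 0 0 0;0 0 0 0;0 0 0 0;0 0 0 0;0 0 0 0;0 0 0 0;0 0 0 0;0 0 0 0;0 0 0 0"}}

```text
time: 12.0
tcp_pos: [0.5687, 0.0373, 0.06]
ee_rot: [0.615, 0.788, 0.0, 0.0]
ft_force: [-2.6, -2.1, 11.6]
opening: 0.0001
grip_force: 5.5
```

```bash
python3 -c "
from h import *
jaw('j4')
a=[cv2.cvtColor(cv2.imread(f'pics/{n}.png'),cv2.COLOR_BGR2GRAY)[255:315,325:370].astype(float) for n in('j2','j3','j4')]
print(abs(a[1]-a[0]).mean(),abs(a[2]-a[1]).mean())
r=[cv2.resize(cv2.imread(f'pics/{n}.png')[225:325,300:400],(396,590),interpolation=cv2.INTER_CUBIC) for n in('j2','j4')]
cv2.imwrite('pics/j4c.png',np.hstack(r))"
```

```text
j4 12.05 jaw diff 18.88 94.0 F [-2.31 -1.17 11.41]
13.086296296296297 1.0351851851851852
```

View pics/j4c.png

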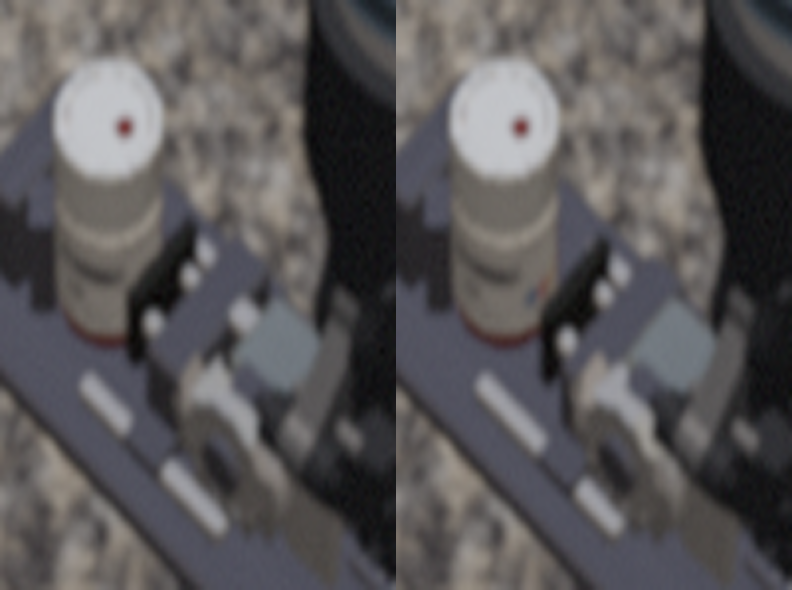

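In the right half the jaw has stopped against the housing, clear of the jar. It didn't move between the last two images with the pawl still lifted, so it is fully back. I'll let the lever up and go to the jar.

{"fn": "arm_command", "kwargs": {"motion": "0 0 -0.3 0;0 0 -0.3 0;0 0 -0.4 0;0 0 -1 0;0 0 -3 0;0 0 -3 0;0 0 -2 0;0 0 0 0"}}

```text
time: 12.85
tcp_pos: [0.5707, 0.0384, 0.1622]
ee_rot: [0.615, 0.789, 0.003, 0.002]
ft_force: [1.2, -1.2, 0.6]
opening: 0.0002
grip_force: 0.0
```

{"fn": "arm_command", "kwargs": {"motion": "3 0 0 0;3 0 0 0;3 0 0 0;3 0 0 0;3 0 0 0;0 0 0 0;0 0 0 0;0 0 0 0", "claw": -1}}

```text
time: 13.65
tcp_pos: [0.5314, 0.1817, 0.158]
ee_rot: [0.616, 0.788, -0.001, 0.0]
ft_force: [-0.5, -0.1, -0.2]
opening: 0.0853
grip_force: 0.0
```

```bash
python3 - <<'E'
from h import *
go(.5553,.1868,.047,14.16)
jaw('j5')
a=[cv2.cvtColor(cv2.imread(f'pics/{n}.png'),cv2.COLOR_BGR2GRAY)[275:315,325:370].astype(float) for n in('j4','j5')]
print(abs(a[1]-a[0]).mean())
E
```

```text
t 13.65 tcp [0.5314 0.1817 0.158 ] yang 14.0 F [-0.46 -0.15 -0.21] open 0.085269566177726 q [-0.8   0.32  0.46  1.9  -0.17  0.97 -0.01]
tilt [-0.0011 -0.0015 -1.    ] tool shift cm [-0.07  2.46 11.1 ] turn -0.16
j5 13.7 jaw diff 17.68 92.0 F [-0.07  0.45  0.54]
4.302222222222222
```

{"fn": "arm_command", "kwargs": {"motion": "-0.05 1.25 1 0;0 1.2 1 0;0 0 2 0;0 0 0 0;0 0 0 0"}}

```text
time: 14.2
tcp_pos: [0.5552, 0.1872, 0.1184]
ee_rot: [0.616, 0.788, -0.001, -0.0]
ft_force: [-0.8, 0.3, 0.5]
opening: 0.0853
grip_force: 0.0
```

```bash
python3 -c "
from h import *
go(.5553,.1868,.047,14.16)"
```

```text
t 14.2 tcp [0.5552 0.1872 0.1184] yang 13.98 F [-0.77  0.25  0.51] open 0.08530160849574255 q [-0.76  0.42  0.45  1.87 -0.22  0.91  0.03]
tilt [-0.0014 -0.0013 -1.    ] tool shift cm [-0.04  0.01  7.14] turn -0.18
```

{"fn": "arm_command", "kwargs": {"motion": "0 0 1.5 0;0 0 1.5 0;0 0 1.5 0;0 0 1.3 0;0 0 1.3 0;0 0 0 0;0 0 0 0;0 0 0 0"}}

```text
time: 15.0
tcp_pos: [0.5562, 0.189, 0.0483]
ee_rot: [0.615, 0.789, 0.001, 0.0]
ft_force: [-0.4, 0.2, 0.4]
opening: 0.0855
grip_force: 0.0
```

{"fn": "arm_command", "kwargs": {"motion": "0 0 0 0;0 0 0 0;0 0 0 0;0 0 0 0;0 0 0 0;0 0 0 0;0 0 0 0", "claw": 1, "squeeze": 25}}

```text
time: 15.7
tcp_pos: [0.5559, 0.189, 0.0483]
ee_rot: [0.615, 0.789, 0.0, 0.0]
ft_force: [-0.1, -0.6, 4.6]
opening: 0.038
grip_force: 25.4
```

```bash
python3 -c "
from h import *
go(.5553,.1868,.09,14.16)"
```

```text
t 15.7 tcp [0.5559 0.189  0.0483] yang 14.1 F [-0.12 -0.61  4.57] open 0.03799824369502458 q [-0.73  0.52  0.4   1.89 -0.28  0.78  0.08]
tilt [ 7.e-04  4.e-04 -1.e+00] tool shift cm [-0.2  -0.11 -4.17] turn -0.06
```

{"fn": "arm_command", "kwargs": {"motion": "0 0 -0.3 0;0 0 -0.5 0;0 0 -1 0;0 0 -2 0;0 0 -3 0;0 0 -3 0;0 0 -2 0;0 0 0 0;0 0 0 0"}}

```text
time: 16.6
tcp_pos: [0.5551, 0.1892, 0.166]
ee_rot: [0.615, 0.789, 0.0, -0.0]
ft_force: [-0.1, -0.4, -0.7]
opening: 0.038
grip_force: 25.5
```

```bash
python3 - <<'E'
from h import *
go(.4375,.389,.16,82.96)
s=snap('scene','l1')
cv2.imwrite('pics/l1c.png',cv2.resize(s['image'][120:370,150:440,::-1],(696,600),interpolation=cv2.INTER_CUBIC))
E
```

```text
t 16.6 tcp [0.5551 0.1892 0.166 ] yang 14.11 F [-0.09 -0.4  -0.7 ] open 0.03798932669532583 q [-0.79  0.35  0.47  1.83 -0.19  1.    0.  ]
tilt [-1.e-04  8.e-04 -1.e+00] tool shift cm [22.25 -6.53  0.62] turn -68.85
```

View pics/l1c.png

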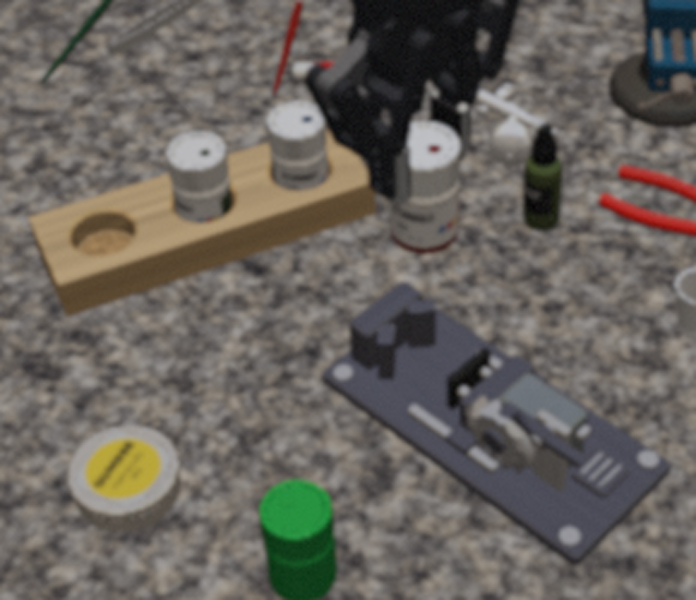

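The image shows the jar held upright at (425,190) and the jaw standing back. The empty hole is at (103,235). Next I'll carry the jar over the hole and turn it.

{"fn": "arm_command", "kwargs": {"motion": "2.2 -0.65 0 0;3.5 -1 0 0;4 -1.2 0 0;4 -1.2 0 0;4 -1.2 0 0;3 -0.9 0 0;1.5 -0.4 0 0;0 0 0 0"}}

```text
time: 17.45
tcp_pos: [0.4351, 0.3903, 0.1642]
ee_rot: [0.613, 0.79, -0.001, -0.001]
ft_force: [-1.0, 0.1, 0.1]
opening: 0.0382
grip_force: 25.5
```

{"fn": "arm_command", "kwargs": {"motion": "0 0 0 -8.5;0 0 0.5 -8.5;0 0 0.5 -8.5;0 0 0.5 -8.5;0 0 0.5 -8.5;0 0 0.5 -8.5;0 0 0.5 -8.5;0 0 0 -8.5;0 0 0 -0.8;0 0 0 0;0 0 0 0"}}

```text
time: 18.55
tcp_pos: [0.4387, 0.3869, 0.1357]
ee_rot: [0.064, 0.998, -0.0, 0.0]
ft_force: [-0.4, 0.1, -0.9]
opening: 0.0378
grip_force: 25.5
```

```bash
python3 - <<'E'
from h import *
go(.4355,.3892,.095,82.96)
E
```

```text
t 18.55 tcp [0.4387 0.3869 0.1357] yang 82.67 F [-0.41  0.09 -0.89] open 0.03776083433147817 q [-0.92  0.37  0.16  1.85 -0.07  0.93  0.71]
tilt [ 2.e-04 -7.e-04 -1.e+00] tool shift cm [0.35 0.18 4.07] turn -0.29
```

{"fn": "arm_command", "kwargs": {"motion": "0.18 0.1 1 0;0.18 0.1 1 0;0 0 1 0;0 0 1 0;0 0 0.9 0;0 0 0 0;0 0 0 0;0 0 0 0"}}

```text
time: 19.35
tcp_pos: [0.435, 0.391, 0.0872]
ee_rot: [0.062, 0.998, 0.0, 0.0]
ft_force: [-0.7, -1.2, -0.6]
opening: 0.0383
grip_force: 25.5
```

```bash
python3 - <<'E'
from h import *
go(.4355,.3892,.0503,82.96)
s=snap('scene','p1')
# project expected jar bottom circle and rim circle
t=ctrl.state()['tcp_pos']; i=s['image'][:,:,::-1].copy()
th=np.linspace(0,2*np.pi,60)
big=cv2.resize(i[160:260,140:270],(780,600),interpolation=cv2.INTER_CUBIC)
def ring(c,r,z,col):
    p=np.array([P(s,[c[0]+r*np.cos(a),c[1]+r*np.sin(a),z]) for a in th]); p=((p-[140,160])+.5)*6
    cv2.polylines(big,[p.astype(np.int32)],True,col,1)
ring((.4375,.389),.0215,.03,(0,0,255))
ring((t[0]+.002,t[1]-.0002),.019,t[2]-.0383,(255,0,0)); ring((t[0]+.002,t[1]-.0002),.0195,t[2]+.0247,(255,0,0))
cv2.imwrite('pics/p1c.png',big)
E
```

```text
t 19.35 tcp [0.435  0.391  0.0872] yang 82.89 F [-0.68 -1.24 -0.64] open 0.03833399066022189 q [-0.92  0.43  0.14  1.87 -0.08  0.84  0.71]
tilt [ 7.e-04  7.e-04 -1.e+00] tool shift cm [-0.07 -0.17  3.69] turn -0.07
```

View pics/p1c.png

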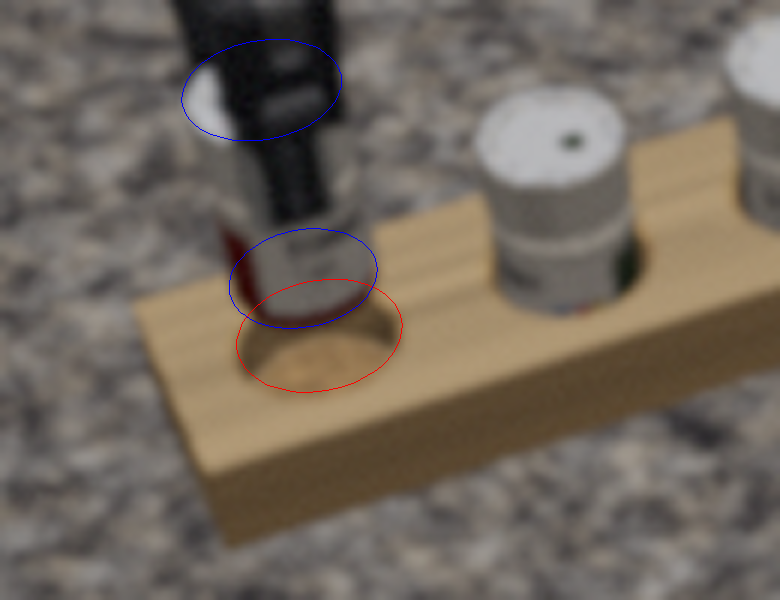

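The red ring (predicted hole) and the blue ring (predicted jar base) both match what is seen to about 1 mm. I'll correct sideways and lower.

{"fn": "arm_command", "kwargs": {"motion": "-0.06 -0.2 0.4 0;0 0 0.5 0;0 0 0.5 0;0 0 0.4 0;0 0 0.3 0;0 0 0 0;0 0 0 0"}}

```text
time: 20.1
tcp_pos: [0.4348, 0.3887, 0.0656]
ee_rot: [0.062, 0.998, -0.0, -0.0]
ft_force: [-0.0, 0.7, -0.1]
opening: 0.0384
grip_force: 25.5
```

{"fn": "arm_command", "kwargs": {"motion": "0 0 0.3 0;0 0 0.3 0;0 0 0.3 0;0 0 0.2 0;0 0 0 0;0 0 0 0"}}

```text
time: 20.7
tcp_pos: [0.4348, 0.3886, 0.0547]
ee_rot: [0.062, 0.998, -0.0, -0.0]
ft_force: [-0.9, 0.6, -0.6]
opening: 0.0382
grip_force: 25.5
```

```bash
python3 - <<'E'
from h import *
go(.4357,.3888,.0503,82.96)
E
```

```text
t 20.7 tcp [0.4348 0.3886 0.0547] yang 82.9 F [-0.86  0.62 -0.63] open 0.03819654752678297 q [-0.91  0.48  0.14  1.89 -0.09  0.78  0.72]
tilt [-1.e-04 -1.e-04 -1.e+00] tool shift cm [-0.08  0.03  0.44] turn -0.06
```

{"fn": "arm_command", "kwargs": {"motion": "0 0 0.2 0;0 0 0.1 0;0 0 0 0;0 0 0 0;0 0 0 0"}}

```text
time: 21.2
tcp_pos: [0.4349, 0.3886, 0.0518]
ee_rot: [0.062, 0.998, 0.0, 0.0]
ft_force: [-0.2, 0.9, 0.0]
opening: 0.0382
grip_force: 25.5
```

{"fn": "arm_command", "kwargs": {"motion": "0 0 0.1 0;0 0 0.05 0;0 0 0 0;0 0 0 0;0 0 0 0"}}

```text
time: 21.7
tcp_pos: [0.4349, 0.3886, 0.0503]
ee_rot: [0.062, 0.998, 0.0, 0.0]
ft_force: [-0.3, 0.0, 0.2]
opening: 0.038
grip_force: 25.6
```

{"fn": "arm_command", "kwargs": {"motion": "0 0 0.05 0;0 0 0.05 0;0 0 0 0;0 0 0 0;0 0 0 0"}}

```text
time: 22.2
tcp_pos: [0.435, 0.3887, 0.0502]
ee_rot: [0.062, 0.998, 0.0, -0.0]
ft_force: [-1.5, -2.1, 6.2]
opening: 0.038
grip_force: 26.2
```

{"fn": "arm_command", "kwargs": {"motion": "0 0 0.05 0;0 0 0 0;0 0 0 0;0 0 0 0"}}

```text
time: 22.6
tcp_pos: [0.4351, 0.3887, 0.0502]
ee_rot: [0.062, 0.998, 0.0, -0.0]
ft_force: [-2.5, -1.8, 7.7]
opening: 0.0383
grip_force: 26.4
```

The jar is on the cork: contact came at 0.0502, as predicted. I'll release it.

{"fn": "arm_command", "kwargs": {"motion": "0 0 -0.1 0;0 0 0 0;0 0 0 0;0 0 0 0;0 0 0 0", "claw": -0.4}}

```text
time: 23.1
tcp_pos: [0.4347, 0.3885, 0.0495]
ee_rot: [0.062, 0.998, -0.0, -0.0]
ft_force: [-0.2, -0.2, -0.7]
opening: 0.0597
grip_force: 0.0
```

{"fn": "arm_command", "kwargs": {"motion": "0 0 -1 0;0 0 -1.5 0;0 0 -2 0;0 0 -3 0;0 0 -4 0;0 0 -3 0;3 0 -2 0;4 0 0 0;0 0 0 0;0 0 0 0"}}

```text
time: 24.1
tcp_pos: [0.3647, 0.398, 0.2163]
ee_rot: [0.061, 0.998, 0.001, 0.001]
ft_force: [0.2, -0.1, -0.3]
opening: 0.06
grip_force: 0.0
```

```bash
python3 - <<'E'
from h import *
go(.43,.39,.2)
s=snap('scene','e1')
for n in('e1',):
    d=s['depth'];v,u=np.mgrid[0:480,0:640]
    p=np.stack([(u-s['K'][0,2])/s['K'][0,0]*d,(v-s['K'][1,2])/s['K'][1,1]*d,d],-1); X=(p-s['t'])@s['R']
    for c in[(.4375,.389),(.506,.380),(.574,.372)]:
        m=(np.hypot(X[...,0]-c[0],X[...,1]-c[1])<.015)&(X[...,2]>.06)&(X[...,2]<.09); print(m.sum(),np.median(X[m][:,2]) if m.any() else 0)
cv2.imwrite('pics/e1c.png',cv2.resize(s['image'][100:370,120:480,::-1],(800,600),interpolation=cv2.INTER_CUBIC))
E
```

```text
t 24.1 tcp [0.3647 0.398  0.2163] yang 83.05 F [ 0.21 -0.12 -0.31] open 0.06002332424276816 q [-1.02  0.19  0.13  1.89 -0.03  1.07  0.57]
tilt [ 0.0013  0.0018 -1.    ] tool shift cm [-6.58 -0.    1.64] turn None
203 0.07420067930571438
182 0.07225162923872996
176 0.07213380913213147
```

View pics/e1c.png

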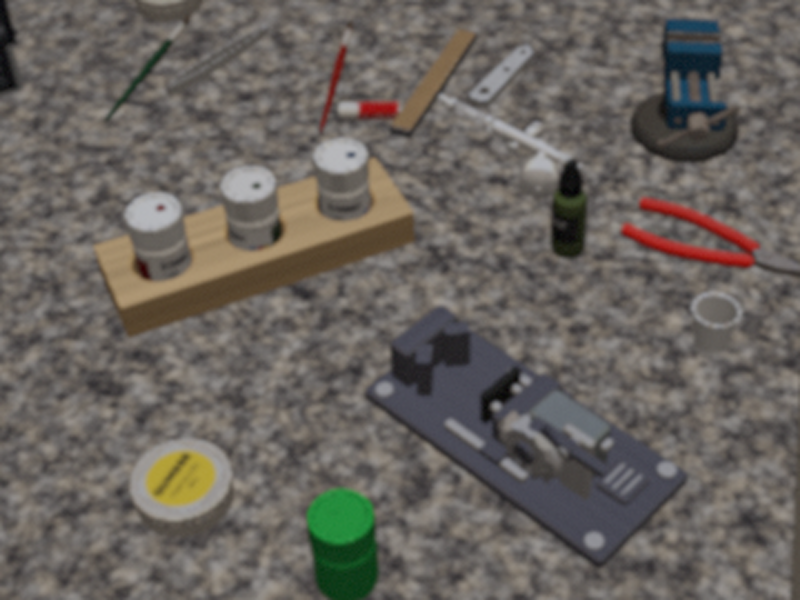

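The jar stands upright and fully down at (155,235). Its top is 2 mm above its neighbours', which is the thickness of the cork. Nothing else has moved.

```bash
python3 -c "
from h import *
print(ctrl.hand_in())"
```

```text
the job is handed in; nothing more can be done
None
```

The jaw backed fully off with the pawl held lifted at about 11 N, then the jar was moved to the empty rack hole, where it stands upright and fully down; the job was handed in at about 24 s, with no verdict returned.

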